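# Hang the hooked printing plate on the drying rail

### The arm

A 6-joint arm with a two-finger parallel gripper is mounted at the origin on the work surface. World frame = base frame: x ahead of the robot, y to its left, z up, the work surface at z = 0. Lengths are in m, angles in degrees, forces in N, time in s.
With the tool pointing down it reaches from about 0.275 to 0.75 m from the base axis. Payload 10.2 kg.
Tool frame: the origin (TCP) lies at the very end of the fingers, on their centre line; the grasp point (between the pads) lies 19 mm behind it; z points along the fingers, x is the direction in which the jaws open and shut, and the axes are right-handed (so a half turn about z gives the same grasp; the last joint's range is limited). The gripper opens to 85 mm and grips with 20 to 120 N. Pads are 22 mm wide; open, the fingers measure 114 mm over their backs; the gripper's body (76 mm by 85 mm) begins 54 mm behind the grasp point. The pads swing forward as they close: fully open they stand 13 mm farther back than shut.
Start: joints at [-78.404, 17.928, 85.812, -0, 76.261, -12.8], TCP at [0.217, -0.478, 0.231] pointing down, gripper open.
Joint ranges: [-168.41, 168.41], [-55.51, 124.54], [10.69, 146.95], [-70.63, 250.63], [1, 178], [-165.06, 165.06]. Speed limits (degrees/s): [136.94, 136.94, 172.46, 180, 180, 180].

### API

Orientations are given as [roll, pitch, yaw] about the fixed x, y, z axes, in that order (R = Rz(yaw) Ry(pitch) Rx(roll)).
In Python, from workcell import readout, camera, get_calibration, env, models gives the robot as it stands. The module is installed in compiled form; this text tells all that it offers.
- The arm moves only by the shell command python3 -m pendant 'ROWS' [FORCE]. ROWS is text: rows parted by semicolons, each of 7 numbers parted by spaces: the closure, from 0 (fully open) to 1 (shut), then the shift along the tool's x, y, z in m, then the turn, a rotation vector about the tool's x, y, z in degrees. A call has 1 to 12 rows; each row shifts and turns the commanded pose from where the row before left it, along the tool's axes as they then stand; what a row does not reach is not made up. A row lasts 1/8 s, in which the tool goes at most 62.5 mm and 10.7 degrees, less where a joint would pass 70% of its speed; a pose out of reach is approached as far as the arm can. A call with a gripper value outside its range is refused whole. The fingers move at their own pace and stop on an object; FORCE is the grip in N (left out, the last holds). Time passes only in rows, so rows that do not move let the fingers close. It gives the time, the measured TCP pose, the force and the opening at its end, in the units of the state.
- readout.state(): the state, without advancing time (a new reading comes with each control period).
- camera(name): name is "side" or "top" or "wrist"; returns (picture, depth): 420x560x3 uint8, red, green, blue; 420x560 float32, m along the optical axis (not along the pixel's ray), 0 where there is no reading.
- get_calibration(name): a dict with "fx", "fy", "cx", "cy" (pixels), "position" and "orientation" of the camera in the world. Camera axes: x right, y up, looking along -z (the intrinsics and any distortion apply to the point x, -y, -z); pixel columns grow to the right and rows downward; lengths in m; the calibration is good to about 2 mm. The wrist camera is an equidistant fisheye: a pixel r from the principal point sees the ray r / f radians off the axis. A picture is of the moment at which its call begins: read the wrist's pose just before it. get_calibration takes no time and is no camera call; for the wrist camera it gives the pose at the moment of the call.
- env.sign_off(): hands the job in, once; it reports no verdict.
Trained networks look in the newest picture that a camera, given by its name, has taken for a name from the list of things; names that differ only in an ending like _2 or _b are one class to them, and where a whole thing is asked for, a point or a joint stands for the part that bears it (a point fixed in the world has none). Each returns a list of dicts, best first, with "confidence" (0 to 1); they miss things now and then, are a little off and sometimes report something else, mostly with a low value. They report only what shows in the picture. A call takes as long as a camera call. They do not tell look-alikes from the thing itself.
- models.find_in(camera, thing): "centre" ([x, y, z] in m, in the coordinates of the camera as it stood for that picture, good to about 4 mm: the middle of the surface that is visible of it).
- models.outline_of(camera, thing): "region" (420x560 bool, what is visible of it).
The state is a dict: "clock": time; "joints": joint angles; "dq": joint speeds; "joint_torque": joint torques, N m; "ee_pos": TCP position; "ee_rot": TCP orientation; "ft_force": force on the tool from outside, world axes, zero at the start; "torque": the same for the moment, N m; "finger_gap": finger opening in m.
Only numpy, scipy, OpenCV 4.12 (cv2) and the standard library are available. Lean on these libraries where they do the work, as an engineer would, in place of code of your own. Each camera call takes 0.05 s, during which the arm holds its last target.

### The job

Slide the printing plate with the folded-over top edge straight up out of its slot in the wooden rack and hang it by that fold over the bar of the drying rail, the bar fully home in the fold, then let go and leave it hanging still. Leave the two flat plates standing in their slots.

Things in the scene. Friction and masses are not known exactly. Their poses are not given: they have to be found in the camera images.
- plate_center (a point): Centre of the hooked plate's sheet, half-way up: rigid aluminium, 4 mm thick (x), 120 mm wide (y), 130 mm tall (z up), 0.2 kg, dark layer on its -x face. The middle 70 mm of its top edge is folded to +x into a rigid square hook, open below, its flat top 65 mm above this point. It starts upright in one of the rack's first three slots, with 1 to 2 mm of play, fold towards the rack's +x.
- plate_hook (a point): Point inside that plate's fold, same axes: 12 mm to +x of the sheet's mid-plane, 10 mm below the fold's top. The fold is an inverted U: 28 mm over its outsides (x = -14 to +14 mm from here), inner width 20 mm, metal 4 mm, lip ending 16 mm below here. It can be pinched from above across its outsides. The bar's axis passes here (4 mm play in x) when the bar is fully home.
- flat_a_center (a point): Centre of a flat plate without fold, 4 mm (x) by 120 mm (y) by 80 mm (z), standing in the rack; to be left there.
- flat_b_center (a point): Centre of another flat plate without fold, 4 mm (x) by 120 mm (y) by 92 mm (z), standing in the rack; to be left there.
- rack: Fixed wooden rack, 210 mm (x) by 150 mm (y), 80 mm tall; origin under its centre on the table. Four upright slots at x = -72, -24, +24, +72 mm (last one empty) for plates whose axes are parallel to the rack's. They stand on a floor 12 mm above the table, side edges in 7 mm wide grooves that end 80 mm above the table; open between the cheeks and on top.
- rail_mid (a point): Middle of the drying rail's bar, on its axis: fixed level round steel bar, 12 mm thick, along its y axis, 160 mm above the table, on 14 mm posts at y = -110 and +110 mm that end at the bar. Drip tray below, 110 (x) by 250 (y) by 16 mm tall. The plate may hang with its sheet on either side of the bar; left free it leans by about 0.1 to 0.3 rad.
Things that resemble listed ones, but are neither listed nor needed, are in the scene too. What is shaped like the part that bears flat_a_center but orange is not meant.

How it is judged:
By the outcome, as a careful person would: the job done as asked, in the order asked, and still so for the second after the job is handed in, with the robot touching nothing.
It also fails if it takes over 56 s, if anything falls off the work surface, if the arm or the gripper's body presses on something with over 40 N, if the wrist force passes 120 N, or if a joint passes its speed limit or range.

## Working session

There is one attempt and no reset: what is moved stays moved. The work goes in short steps, Python scripts to look and compute and a shell command to move; the robot and the scene stay as the last step left them, time stands still between calls to the robot, and variables do not carry over. Pictures are saved under pics/ and viewed, and the job is handed in when it is done.

```bash
mkdir -p pics; cat > h.py <<'E'
import numpy as np, cv2
from workcell import readout, camera, get_calibration, env, models
def shot(n,fn):
    p,d=camera(n); cv2.imwrite('pics/'+fn+'.png',p[:,:,::-1]); np.save('pics/'+fn+'.npy',d); return p,d
E
python3 - <<'E'
from h import *
for n in ['side','top','wrist']:
    c=get_calibration(n);print(n,c); shot(n,n+'0')
print(readout.state())
E
```

```text
side {'fx': 386.6617736215143, 'fy': 386.6617736215143, 'cx': 279.0036735906304, 'cy': 211.31318591635056, 'position': array([-0.0390827 ,  0.59072446,  0.83671372]), 'orientation': array([  44.95862939,   -1.17244622, -136.58893549])}
top {'fx': 386.86420193740156, 'fy': 386.86420193740156, 'cx': 287.4837487066601, 'cy': 202.14986494901217, 'position': array([0.33237273, 0.06908581, 1.00262168]), 'orientation': array([  8.87559957,  -1.94986279, -88.56743601])}
wrist {'fx': 325.19226210127806, 'fy': 325.19226210127806, 'cx': 280.75449480491113, 'cy': 211.2561951036812, 'position': array([ 0.29060784, -0.44522264,  0.37389806]), 'orientation': array([-18.03829511,   0.09373896, -65.67797312])}
{'clock': 0.15, 'joints': array([-7.84034019e+01,  1.79516364e+01,  8.58414241e+01, -1.26581210e-03,
        7.62602450e+01, -1.27994988e+01]), 'dq': array([-0.0320397 , -0.15923041, -0.13355795,  0.01134823, -0.05638239,
        0.00875902]), 'joint_torque': array([ 2.02517236e-03, -4.12368393e+01, -2.59796119e+01, -8.23079904e-05,
        3.22388340e-03, -1.66723066e-05]), 'ee_pos': array([ 0.21679787, -0.47795249,  0.23088749]), 'ee_rot': array([-1.79989389e+02,  5.22532964e-02, -6.56035970e+01]), 'ft_force': array([-0.52733263,  0.27471877, -0.51674639]), 'torque': array([-0.0242416 , -0.07597334, -0.01862327]), 'finger_gap': 0.08535507190202361}
```

View pics/side0.png

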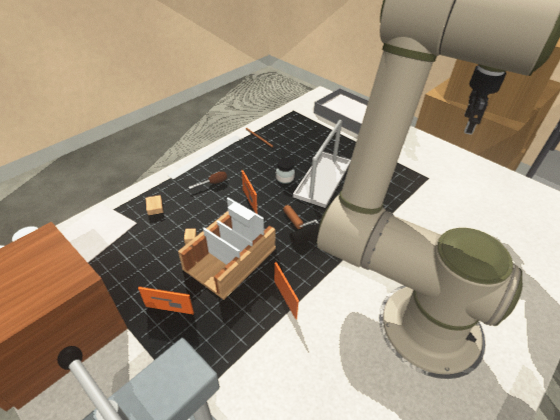

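View pics/top0.png

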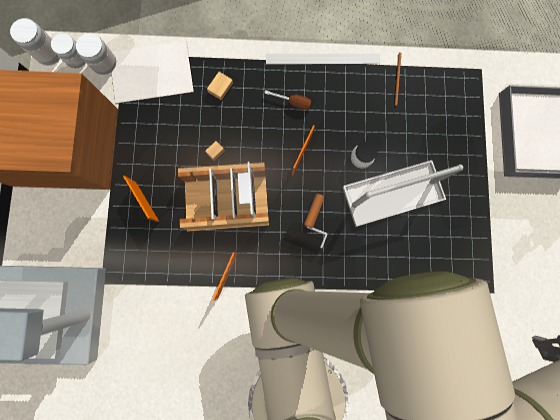

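View pics/wrist0.png

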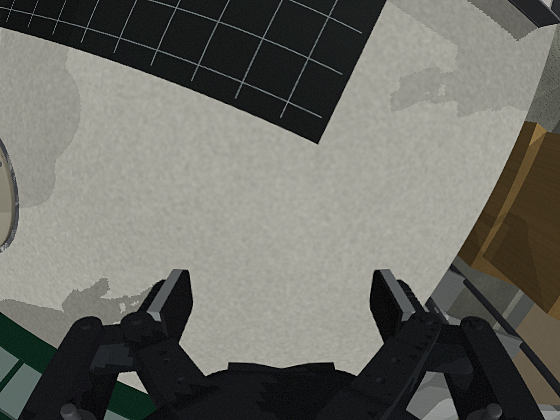

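```bash
cat >> h.py <<'E'
from scipy.spatial.transform import Rotation as R
def cloud(n,d,cal):
    v,u=np.mgrid[0:420,0:560].astype(float)
    X=(u-cal['cx'])/cal['fx']*d; Y=-(v-cal['cy'])/cal['fy']*d
    if n=='wrist':
        dx=(u-cal['cx'])/cal['fx'];dy=(v-cal['cy'])/cal['fy'];r=np.hypot(dx,dy)+1e-9
        t=np.tan(r)/r; X=dx*t*d; Y=-dy*t*d
    P=np.stack([X,Y,-d],-1)
    return P@R.from_euler('xyz',cal['orientation'],degrees=True).as_matrix().T+cal['position']
E
python3 - <<'E'
from h import *
for n in ['top','side']:
    im=cv2.imread(f'pics/{n}0.png')
    b=(165,135,280,245) if n=='top' else (165,180,305,310)
    c=im[b[1]:b[3],b[0]:b[2]]
    cv2.imwrite(f'pics/{n}z.png',cv2.resize(c,None,fx=5,fy=5,interpolation=cv2.INTER_CUBIC))
    b=(330,140,480,240) if n=='top' else (285,110,385,220)
    c=im[b[1]:b[3],b[0]:b[2]]
    cv2.imwrite(f'pics/{n}r.png',cv2.resize(c,None,fx=5,fy=5,interpolation=cv2.INTER_CUBIC))
    P=cloud(n,np.load(f'pics/{n}0.npy'),get_calibration(n))
    # height-mask
    Z=P[...,2]
    m=(Z>0.145)&(Z<0.18)&(P[...,0]>0.2)
    print(n)
    k,l,s,c=cv2.connectedComponentsWithStats(m.astype(np.uint8))
    for i in range(1,k):
        if s[i,4]>15: q=P[l==i]; print(s[i],q.mean(0).round(4),q.min(0).round(3),q.max(0).round(3))
    m=(Z>0.12)&(Z<0.145)&(P[...,0]>0.2)
    k,l,s,c=cv2.connectedComponentsWithStats(m.astype(np.uint8))
    for i in range(1,k):
        if s[i,4]>15: q=P[l==i]; print('h',s[i],q.mean(0).round(4),q.min(0).round(3),q.max(0).round(3))
for n in ['top','side']:
  c=get_calibration(n); M=R.from_euler('xyz',c['orientation'],degrees=True).as_matrix()
  for t in ['plate_hook','plate_center','rack','rail_mid','flat_a_center','flat_b_center']:
    if n=='side' or True:
      camera(n)
      for r in models.find_in(n,t)[:4]: print(n,t,round(r['confidence'],2),(M@np.array(r['centre'])+c['position']).round(4))
E
```

```text
top
[   0   79   94   99 1040] [0.5897 0.522  0.1626] [0.508 0.498 0.145] [0.729 0.674 0.18 ]
[364 165  99  34 553] [ 0.5198 -0.2372  0.164 ] [ 0.48  -0.349  0.145] [ 0.561 -0.129  0.17 ]
[ 53 315  17   9  78] [0.2073 0.5012 0.1631] [0.2   0.495 0.146] [0.213 0.514 0.179]
h [  0  86  98  95 687] [0.5863 0.527  0.1327] [0.508 0.498 0.12 ] [0.728 0.696 0.145]
h [238 162  16  54 448] [0.4959 0.1395 0.1409] [0.439 0.121 0.12 ] [0.557 0.157 0.145]
h [362 194   6   7  19] [ 0.4841 -0.1317  0.1332] [ 0.48  -0.137  0.121] [ 0.492 -0.129  0.145]
h [   0  281   64   39 1258] [0.2468 0.5934 0.1215] [0.2   0.529 0.12 ] [0.279 0.665 0.126]
h [ 65 314  11   7  47] [0.2071 0.5007 0.1332] [0.2   0.496 0.121] [0.213 0.509 0.144]
side
[  0   0  43  10 210] [ 2.43   -0.0574  0.1587] [ 2.405 -0.187  0.145] [2.447 0.022 0.18 ]
[537  63  14  10  76] [ 0.2147 -1.2618  0.1605] [ 0.2   -1.272  0.145] [ 0.233 -1.248  0.179]
[313 120  30  45 220] [ 0.5152 -0.2261  0.1624] [ 0.48  -0.35   0.145] [ 0.563 -0.129  0.168]
[318 247  29  15  65] [0.2335 0.1124 0.1723] [0.201 0.102 0.161] [0.268 0.122 0.179]
[   0  28
[... 742 characters left out ...]
4894 0.2073 0.0098]
top rail_mid 0.62 [ 0.5202 -0.2354  0.0043]
top flat_a_center 0.74 [0.6106 0.0085 0.0745]
top flat_a_center 0.6 [0.291  0.1834 0.0733]
top flat_a_center 0.58 [0.4965 0.1709 0.0805]
top flat_a_center 0.16 [0.4978 0.1314 0.1403]
top flat_b_center 0.77 [0.4842 0.2172 0.0842]
side plate_hook 0.57 [0.4931 0.1338 0.1128]
side plate_center 0.97 [0.4926 0.131  0.1195]
side rack 0.57 [0.4414 0.2488 0.0459]
side rail_mid 0.88 [ 0.5191 -0.2261  0.0027]
side flat_a_center 0.84 [0.4774 0.398  0.0495]
side flat_a_center 0.75 [0.4958 0.1748 0.0722]
side flat_a_center 0.71 [0.2941 0.19   0.0447]
side flat_a_center 0.68 [0.6095 0.0086 0.0475]
side flat_b_center 0.89 [0.4949 0.2239 0.0773]
```

View pics/topz.png

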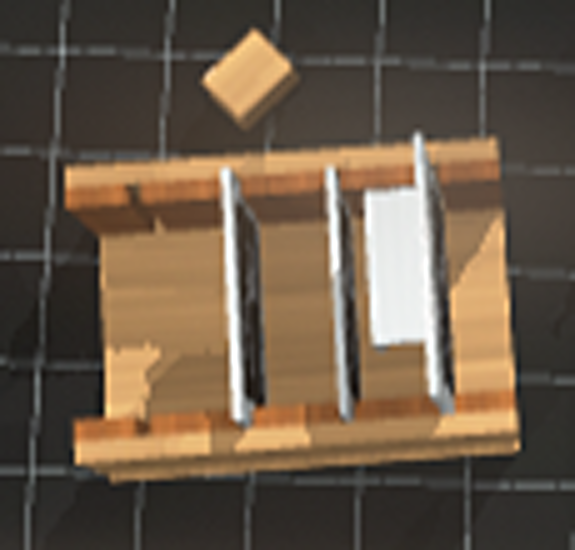

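View pics/sidez.png

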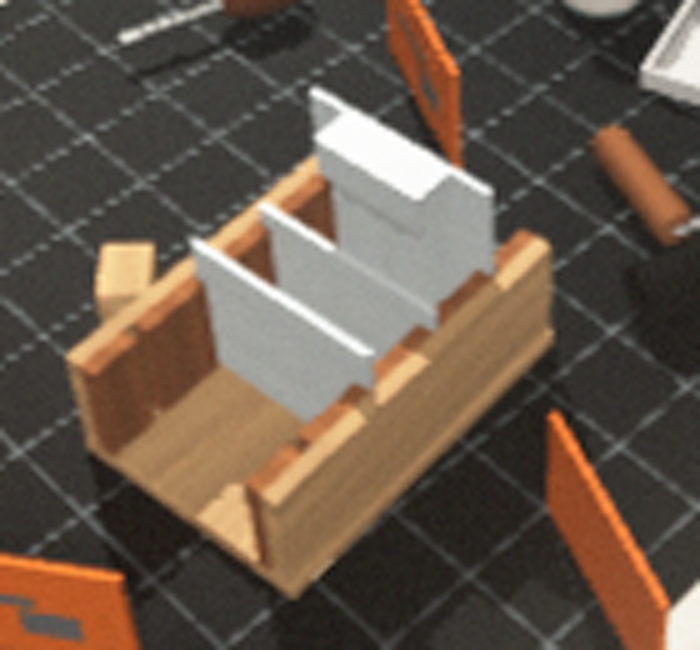

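View pics/topr.png

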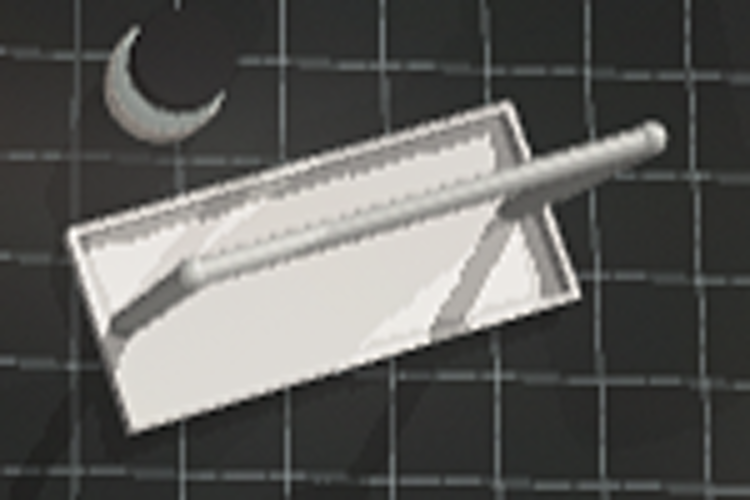

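```bash
python3 - <<'E'
from h import *
from scipy.optimize import least_squares
for n in ['top','side']:
    P=cloud(n,np.load(f'pics/{n}0.npy'),get_calibration(n)); Z=P[...,2]
    m=(Z>.153)&(Z<.175)&(P[...,0]>.47)&(P[...,0]<.57)&(P[...,1]>-.36)&(P[...,1]<-.12)
    q=P[m]
    def f(p):
        d=np.array([np.cos(p[3]),np.sin(p[3]),0]);w=q-np.array([.52+p[0],-.237+p[1]*0,.16+p[2]])
        w=w-np.outer(w@d,d);return np.linalg.norm(w,axis=1)-.006
    s=least_squares(f,[0,0,0,np.radians(-72)],loss='soft_l1',f_scale=.001)
    d=np.array([np.cos(s.x[3]),np.sin(s.x[3]),0]);t=(q-[.52,-.237,.16])@d
    a=np.array([.52+s.x[0],-.237,.16+s.x[2]])
    print(n,'bar',np.degrees(s.x[3]),a.round(4),'ends',(a+d*t.min()).round(4),(a+d*t.max()).round(4),'mid',(a+d*(t.min()+t.max())/2).round(4),np.std(s.fun))
    # fold top / sheet
    m=(Z>.132)&(Z<.152)&(P[...,0]>.42)&(P[...,0]<.57)&(P[...,1]>.10)&(P[...,1]<.17)
    q=P[m]; print('fold z pct',np.percentile(q[:,2],[10,30,50,70,90,98]).round(4))
    t=q[q[:,2]>np.percentile(q[:,2],98)-.006].astype(np.float32)
    r=cv2.minAreaRect(t[:,:2].copy()*1000); print(r, cv2.boxPoints(r).round(1).tolist())
    # fold-only
    for lo in np.arange(.43,.57,.01):
        w=t[(t[:,0]>=lo)&(t[:,0]<lo+.01)]
        if len(w): print(round(lo,3),len(w),w[:,1].min().round(4),w[:,1].max().round(4))
E
```

```text
top bar -71.87529782521266 [ 0.5201 -0.237   0.1598] ends [ 0.4847 -0.129   0.1598] [ 0.5566 -0.3487  0.1598] mid [ 0.5207 -0.2388  0.1598] 0.0012644051441138217
fold z pct [0.1395 0.141  0.1418 0.1425 0.1437 0.145 ]
((497.5948181152344, 141.53550720214844), (117.62169647216797, 28.032758712768555), 5.933465003967285) [[437.70001220703125, 149.39999389648438], [440.5, 121.5], [557.5, 133.6999969482422], [554.5999755859375, 161.60000610351562]]
0.44 9 0.1219 0.1245
0.45 8 0.1246 0.1271
0.46 51 0.1249 0.1524
0.47 52 0.1253 0.1525
0.48 52 0.1258 0.153
0.49 51 0.1284 0.1558
0.5 51 0.1289 0.1563
0.51 56 0.1291 0.1568
0.52 50 0.1317 0.1572
0.53 16 0.1322 0.1528
0.54 7 0.1326 0.1353
0.55 5 0.1329 0.1356
side bar -71.7800259587183 [ 0.5207 -0.237   0.1596] ends [ 0.485  -0.1285  0.1596] [ 0.5572 -0.3477  0.1596] mid [ 0.5211 -0.2381  0.1596] 0.0011788048684030713
fold z pct [0.1359 0.1398 0.1408 0.1416 0.1426 0.1436]
((497.5526123046875, 140.27052307128906), (118.81376647949219, 31.00421905517578), 4.830334186553955) [[437.1000061035156, 150.6999969482422], [439.70001220703125, 119.80000305175781], [558.0999755859375, 129.8000030517578], [555.4000244140625, 160.6999969482422]]
0.43 1 0.1223 0.1223
0.44 9 0.1209 0.1252
0.45 8 0.1234 0.1272
0.46 37 0.1217 0.1533
0.47 32 0.1239 0.1536
0.48 33 0.1237 0.1538
0.49 38 0.125 0.1552
0.5 33 0.1274 0.1563
0.51 31 0.128 0.1562
0.52 31 0.1308 0.1572
0.53 14 0.1295 0.1576
0.54 7 0.1319 0.136
0.55 5 0.1332 0.1362
```

```bash
python3 -m pendant '0 0 0 -0.01 0 0 9.45; 0 0 0 -0.01 0 0 9.45; 0 -0.042 -0.0242 0 0 0 0; 0 -0.042 -0.0242 0 0 0 0; 0 -0.042 -0.0242 0 0 0 0; 0 -0.042 -0.0242 0 0 0 0; 0 -0.042 -0.0242 0 0 0 0; 0 -0.042 -0.0242 0 0 0 0; 0 -0.042 -0.0242 0 0 0 0; 0 -0.042 -0.0242 0 0 0 0' 40
python3 -m pendant '0 -0.042 -0.0242 0 0 0 0; 0 -0.042 -0.0242 0 0 0 0; 0 -0.042 -0.0242 0 0 0 0; 0 -0.0431 -0.0242 0 0 0 0; 0 0 0 0 0 0 0;0 0 0 0 0 0 0'
python3 - <<'E'
from h import *
s=readout.state();print(s['ee_pos'],s['ee_rot'],s['joints'],s['clock'])
cal=get_calibration('wrist')
p,d=shot('wrist','w1')
P=cloud('wrist',d,cal);Z=P[...,2]
m=(Z>.134)&(Z<.152)&(P[...,0]>.42)&(P[...,0]<.57)&(P[...,1]>.10)&(P[...,1]<.17)
t=P[m].astype(np.float32);print(np.percentile(t[:,2],[5,50,95]))
r=cv2.minAreaRect(t[:,:2].copy()*1000);print(r)
for lo in np.arange(.43,.57,.01):
    w=t[(t[:,0]>=lo)&(t[:,0]<lo+.01)]
    if len(w): print(round(lo,3),len(w),np.percentile(w[:,1],[1,99]).round(4))
E
```

```text
clock: 2.6
ee_pos: [0.3778, -0.1237, 0.2515]
ee_rot: [-180.0, -0.0, -84.5]
ft_force: [1.4, 0.1, -0.2]
finger_gap: 0.0855
clock: 3.35
ee_pos: [0.4573, 0.0521, 0.2512]
ee_rot: [180.0, -0.0, -84.5]
ft_force: [-0.5, 0.7, -0.5]
finger_gap: 0.0857
[0.45732495 0.05214069 0.25122965] [ 1.79982230e+02 -1.33121950e-02 -8.44885164e+01] [-8.12129340e+00  8.81483499e+00  9.43468848e+01 -1.75864249e-02
  7.68524123e+01  7.63712273e+01] 3.35
[0.13756202 0.14214984 0.14339248]
((499.7994689941406, 141.06895446777344), (120.33971405029297, 29.36664581298828), 5.865048408508301)
0.44 69 [0.1212 0.1251]
0.45 80 [0.1218 0.1261]
0.46 233 [0.1233 0.1519]
0.47 413 [0.1242 0.1527]
0.48 423 [0.125  0.1537]
0.49 426 [0.1263 0.1547]
0.5 439 [0.1269 0.1557]
0.51 438 [0.1283 0.1568]
0.52 448 [0.1291 0.1576]
0.53 274 [0.1302 0.1585]
0.54 100 [0.1309 0.1359]
0.55 98 [0.132  0.1374]
0.56 8 [0.1332 0.1368]
```

View pics/w1.png

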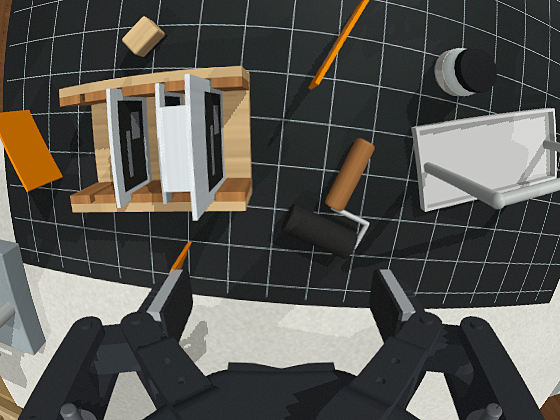

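```bash
python3 -m pendant '0 -0.0422 -0.0247 0 0 0 -0.2; 0 -0.0423 -0.0248 0 0 0 0; 0 0 0 0.02 0 0 0; 0 0 0 0.03 0 0 0; 0 0 0 0.03 0 0 0; 0 0 0 0.03 0 0 0; 0 0 0 0.02 0 0 0; 0 0 0 0.0112 0 0 0; 0 0 0 0 0 0 0'
python3 - <<'E'
from h import *
shot('wrist','w2'); shot('side','s2')
im=cv2.imread('pics/s2.png')[130:310,150:350];cv2.imwrite('pics/s2z.png',cv2.resize(im,None,fx=3,fy=3,interpolation=cv2.INTER_CUBIC))
E
```

```text
clock: 4.53
ee_pos: [0.4985, 0.1407, 0.11]
ee_rot: [180.0, -0.0, -84.4]
ft_force: [-0.1, -0.5, -0.1]
finger_gap: 0.0853
```

View pics/w2.png

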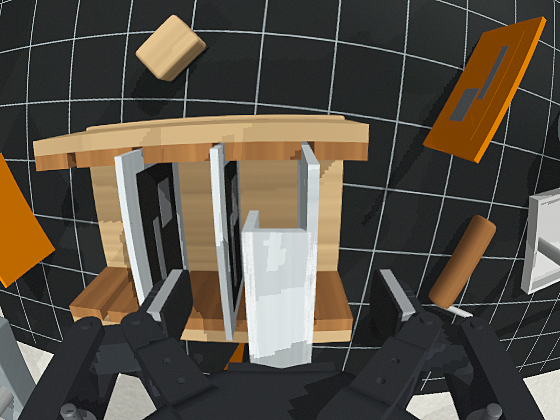

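View pics/s2z.png

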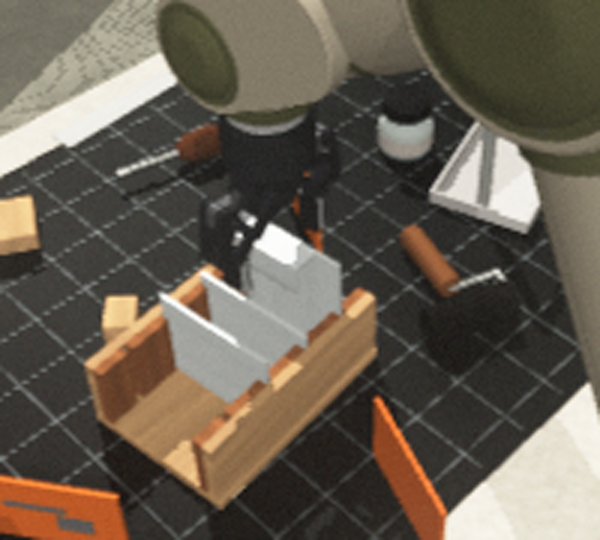

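```bash
python3 -m pendant '1 0 0 0 0 0 0; 1 0 0 0 0 0 0; 1 0 0 0 0 0 0; 1 0 0 0 0 0 0; 1 0 0 0 0 0 0; 1 0 0 0 0 0 0; 1 0 0 0 0 0 0; 1 0 0 0 0 0 0' 60
python3 -m pendant '1 0 0 -0.003 0 0 0; 1 0 0 -0.005 0 0 0; 1 0 0 -0.01 0 0 0; 1 0 0 -0.01 0 0 0; 1 0 0 0 0 0 0'
```

```text
clock: 5.62
ee_pos: [0.4989, 0.1409, 0.1106]
ee_rot: [-180.0, -0.1, -84.3]
ft_force: [-1.1, -3.9, 5.7]
finger_gap: 0.0271
clock: 6.25
ee_pos: [0.499, 0.1414, 0.1393]
ee_rot: [-179.9, -0.0, -84.3]
ft_force: [-0.1, -3.9, 1.1]
finger_gap: 0.0273
```

```bash
python3 -m pendant '1 0 0 -0.015 0 0 0; 1 0 0 -0.02 0 0 0; 1 0 0 -0.02 0 0 0; 1 0 0 -0.02 0 0 0; 1 0 0 -0.02 0 0 0; 1 0 0 -0.02 0 0 0; 1 0 0 -0.02 0 0 0; 1 0 0 -0.012 0 0 0; 1 0 0 0 0 0 0'
python3 - <<'E'
from h import *
s=readout.state();print(s['ee_pos'],s['ee_rot'],s['ft_force'])
shot('wrist','w3'); shot('side','s3'); shot('top','t3')
im=cv2.imread('pics/s3.png')[110:310,150:350];cv2.imwrite('pics/s3z.png',cv2.resize(im,None,fx=3,fy=3,interpolation=cv2.INTER_CUBIC))
E
```

```text
clock: 7.38
ee_pos: [0.4987, 0.1418, 0.2859]
ee_rot: [-179.9, 0.0, -84.3]
ft_force: [0.8, 0.1, -2.3]
finger_gap: 0.0275
[0.49866307 0.14176076 0.2858803 ] [-1.79909454e+02  4.08278311e-02 -8.42912827e+01] [ 0.77416616  0.06124164 -2.30710865]
```

View pics/w3.png

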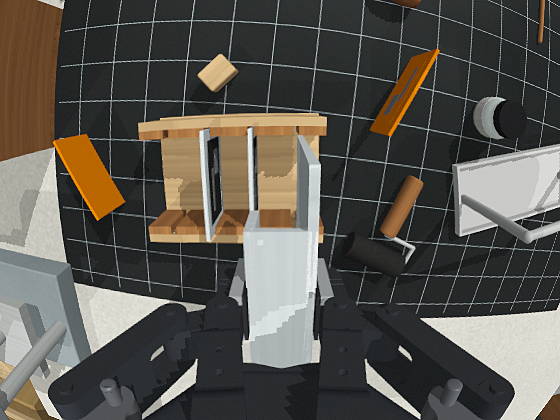

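View pics/s3z.png

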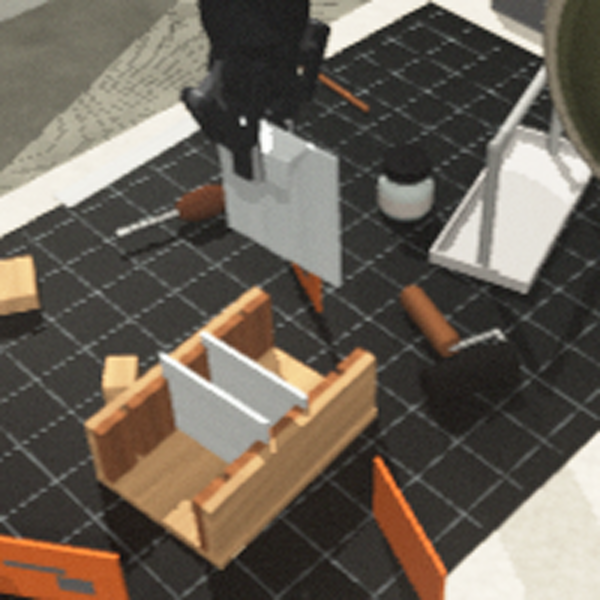

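```bash
python3 -m pendant '1 0 0 -0.005 0 0 9.69; 1 0 0 -0.005 0 0 9.69; 1 0 0 0 0 0 9.69; 1 0 0 0 0 0 9.69; 1 0 0 0 0 0 9.69; 1 0 0 0 0 0 9.69; 1 0 0 0 0 0 9.7; 1 0 0 0 0 0 9.7; 1 0 0 0 0 0 0'
python3 -m pendant '1 0.005 -0.0183 0 0 0 0; 1 0.01 -0.037 0 0 0 0; 1 0.01 -0.037 0 0 0 0; 1 0.01 -0.037 0 0 0 0; 1 0.01 -0.037 0 0 0 0; 1 0.01 -0.037 0 0 0 0; 1 0.01 -0.037 0 0 0 0; 1 0.01 -0.037 0 0 0 0;  1 0.01 -0.037 0 0 0 0; 1 0.01 -0.037 0 0 0 0; 1 0.0023 -0.017 0 0 0 0; 1 0 0 0 0 0 0'
python3 - <<'E'
from h import *
s=readout.state();print(s['ee_pos'],s['ee_rot'],s['ft_force'],s['joints'])
cal=get_calibration('wrist');np.save('pics/c4.npy',cal,allow_pickle=True)
shot('wrist','w4'); shot('side','s4'); shot('top','t4')
im=cv2.imread('pics/s4.png')[70:230,250:450];cv2.imwrite('pics/s4z.png',cv2.resize(im,None,fx=3,fy=3,interpolation=cv2.INTER_CUBIC))
im=cv2.imread('pics/t4.png')[110:270,310:510];cv2.imwrite('pics/t4z.png',cv2.resize(im,None,fx=3,fy=3,interpolation=cv2.INTER_CUBIC))
E
```

```text
clock: 8.65
ee_pos: [0.4984, 0.1414, 0.2945]
ee_rot: [180.0, -0.1, -161.8]
ft_force: [-0.1, 0.2, -1.6]
finger_gap: 0.0271
clock: 10.15
ee_pos: [0.5209, -0.2391, 0.2945]
ee_rot: [179.9, -0.0, -161.9]
ft_force: [-0.2, 0.4, -2.8]
finger_gap: 0.0273
[ 0.52088752 -0.23911561  0.29449024] [ 1.79940605e+02 -2.47476523e-02 -1.61892667e+02] [-0.1578315   0.36092424 -2.80912614] [-3.63716362e+01  2.22617883e+01  7.04402306e+01  1.43815156e-02
  8.73607011e+01  1.25520374e+02]
```

View pics/w4.png

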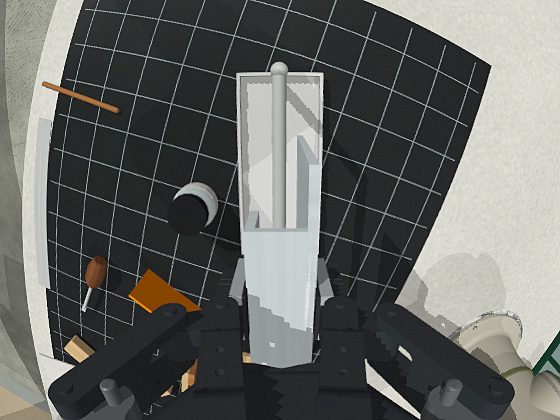

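View pics/s4z.png

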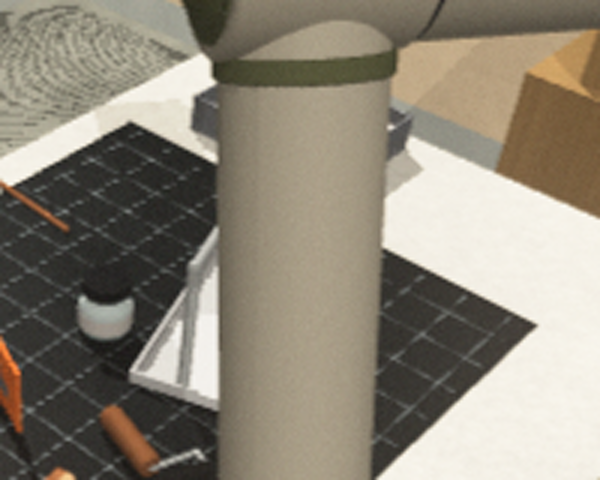

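View pics/t4z.png

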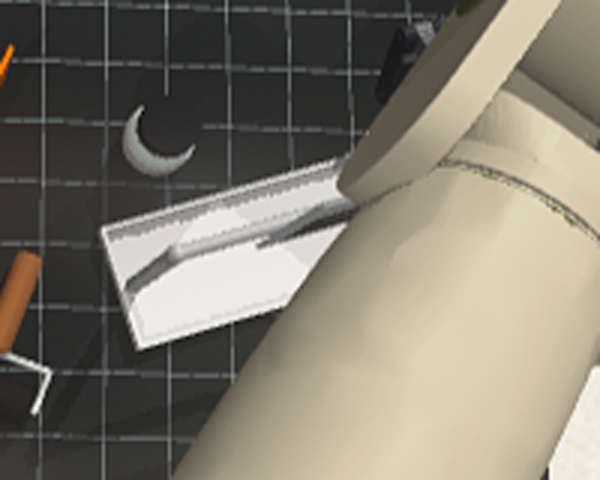

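```bash
cat >> h.py <<'E'
def relbar(fn):
    from scipy.optimize import least_squares
    s=readout.state(); cal=get_calibration('wrist'); p,d=shot('wrist',fn)
    P=cloud('wrist',d,cal); T=R.from_euler('xyz',s['ee_rot'],degrees=True).as_matrix()
    L=(P-s['ee_pos'])@T; Z=P[...,2]
    tz=s['ee_pos'][2]
    v,u=np.mgrid[0:420,0:560]
    m=(Z>.153)&(Z<.175)&(abs(L[...,0])<.03)&(v<240)&(abs(L[...,1])<.13)&(np.arange(560)[None]<296)
    k,l,st,c=cv2.connectedComponentsWithStats(m.astype(np.uint8)); i=1+st[1:,4].argmax(); print('bar comp',st[i])
    q=P[l==i]
    def f(x):
        dd=np.array([np.cos(x[2]),np.sin(x[2]),0]);w=q-np.array([.521+x[0],-.2385,.16+x[1]]);w=w-np.outer(w@dd,dd);return np.linalg.norm(w,axis=1)-.006
    r=least_squares(f,[0,0,np.radians(-71.85)],loss='soft_l1',f_scale=.001)
    a=np.array([.521+r.x[0],-.2385,.16+r.x[1]]);dd=np.array([np.cos(r.x[2]),np.sin(r.x[2]),0])
    print('bar pt',a.round(4),'ang',np.degrees(r.x[2]).round(2))
    la=(a-s['ee_pos'])@T; ld=dd@T; la=la-ld*(la[1]/ld[1])
    print('bar in tool at y=0: x %.4f z %.4f  slope deg %.2f'%(la[0],la[2],np.degrees(np.arctan(ld[0]/ld[1]))))
    m=(abs(L[...,2]+.032)<.006)&(abs(L[...,0])<.03)&(abs(L[...,1])<.07)&(v<365)
    w=L[m]; print('fold',len(w),'z med',np.median(w[:,2]).round(4))
    for lo in np.arange(-.06,.06,.01):
        e=w[(w[:,1]>=lo)&(w[:,1]<lo+.01)]
        if len(e)>20: print('y',round(lo,3),len(e),np.percentile(e[:,0],[1,99]).round(4),'z',np.median(e[:,2]).round(4))
    print(s['ee_pos'],s['ee_rot'],s['ft_force'])
E
python3 -c "
from h import *
relbar('w5')"
```

```text
bar comp [ 271   61   19  167 2350]
bar pt [ 0.524  -0.2385  0.1606] ang -72.06
bar in tool at y=0: x -0.0026 z 0.1346  slope deg -0.29
fold 11046 z med -0.0316
y -0.06 345 [0.0083 0.0123] z -0.0317
y -0.05 323 [0.0082 0.0123] z -0.0317
y -0.04 1435 [-0.0153  0.0121] z -0.0316
y -0.03 1699 [-0.0153  0.0121] z -0.0316
y -0.02 2044 [-0.0211  0.0181] z -0.0317
y -0.01 1699 [-0.0278  0.0248] z -0.0316
y 0.0 1279 [-0.0159  0.0128] z -0.0317
y 0.01 1085 [-0.0154  0.012 ] z -0.0316
y 0.02 959 [-0.0154  0.0122] z -0.0316
y 0.03 123 [-0.0147  0.0113] z -0.0314
[ 0.520994   -0.2376454   0.29519856] [ 1.79981041e+02  7.63419876e-03 -1.61767241e+02] [-0.27777725  0.41551772 -1.80602158]
```

```bash
python3 -m pendant '1 -0.0007 0 0.01 0 0 0; 1 0 0 0.015 0 0 0; 1 0 0 0.02 0 0 0; 1 0 0 0.02 0 0 0; 1 0 0 0.02 0 0 0; 1 0 0 0.015 0 0 0; 1 0 0 0.01 0 0 0; 1 0 0 0.01 0 0 0; 1 0 0 0 0 0 0'
python3 -c "
from h import *
relbar('w6')"
```

```text
clock: 11.48
ee_pos: [0.5214, -0.2386, 0.1746]
ee_rot: [180.0, -0.0, -161.8]
ft_force: [0.4, -0.9, -2.5]
finger_gap: 0.0272
bar comp [ 263   26   32  202 5024]
bar pt [ 0.5241 -0.2385  0.1606] ang -72.07
bar in tool at y=0: x -0.0026 z 0.0140  slope deg -0.22
fold 11075 z med -0.0316
y -0.06 355 [0.0082 0.0123] z -0.0317
y -0.05 320 [0.0082 0.0123] z -0.0318
y -0.04 1427 [-0.0153  0.0121] z -0.0315
y -0.03 1707 [-0.0152  0.0121] z -0.0316
y -0.02 2061 [-0.0211  0.0182] z -0.0316
y -0.01 1704 [-0.0279  0.0249] z -0.0316
y 0.0 1286 [-0.0159  0.0129] z -0.0317
y 0.01 1078 [-0.0153  0.0121] z -0.0316
y 0.02 938 [-0.0154  0.0121] z -0.0316
y 0.03 145 [-0.0146  0.0123] z -0.0313
[ 0.52136502 -0.23856251  0.17455156] [ 1.79955977e+02 -2.99815927e-02 -1.61846880e+02] [ 0.37423905 -0.88225713 -2.4591901 ]
```

View pics/w6.png

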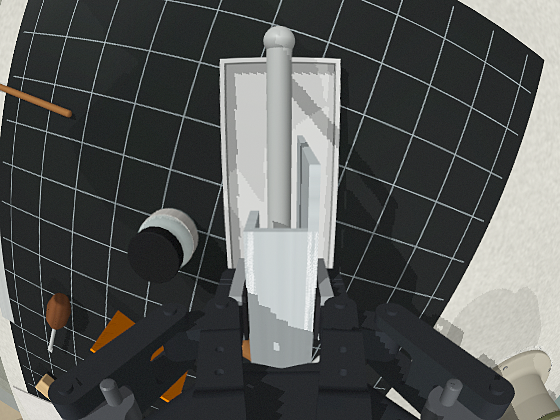

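```bash
python3 -m pendant '1 -0.0007 0 0.005 0 0 0; 1 0 0 0.008 0 0 0; 1 0 0 0.008 0 0 0; 1 0 0 0.007 0 0 0; 1 0 0 0.004 0 0 0; 1 0 0 0.001 0 0 0; 1 0 0 0 0 0 0'
python3 -m pendant '1 0 0 0.001 0 0 0; 1 0 0 0 0 0 0'
python3 -m pendant '1 0 0 0.001 0 0 0; 1 0 0 0 0 0 0'
```

```text
clock: 12.4
ee_pos: [0.5223, -0.2385, 0.1422]
ee_rot: [-180.0, 0.0, -161.8]
ft_force: [0.6, -0.1, -1.7]
finger_gap: 0.0277
clock: 12.65
ee_pos: [0.5222, -0.2385, 0.1411]
ee_rot: [-180.0, 0.0, -161.8]
ft_force: [-0.2, 1.5, -2.3]
finger_gap: 0.0271
clock: 12.9
ee_pos: [0.5222, -0.2385, 0.1401]
ee_rot: [180.0, -0.0, -161.8]
ft_force: [-1.0, -0.1, -1.9]
finger_gap: 0.0269
```

```bash
python3 -m pendant '1 0 0 0.0007 0 0 0; 1 0 0 0 0 0 0'
python3 -m pendant '1 0 0 0.0006 0 0 0; 1 0 0 0 0 0 0'
python3 -c "
from h import *
relbar('w7')"
```

```text
clock: 13.15
ee_pos: [0.5222, -0.2384, 0.1393]
ee_rot: [180.0, -0.0, -161.8]
ft_force: [-0.3, -0.3, -1.7]
finger_gap: 0.0271
clock: 13.4
ee_pos: [0.5222, -0.2385, 0.1389]
ee_rot: [-180.0, 0.0, -161.8]
ft_force: [1.0, -0.7, -0.9]
finger_gap: 0.0268
bar comp [ 243    3   53  237 7733]
bar pt [ 0.5252 -0.2385  0.1607] ang -72.65
bar in tool at y=0: x -0.0028 z -0.0219  slope deg -0.81
fold 13026 z med -0.0315
y -0.06 915 [-0.0058  0.0123] z -0.0277
y -0.05 867 [-0.0059  0.0122] z -0.0277
y -0.04 1669 [-0.0152  0.0121] z -0.0314
y -0.03 1703 [-0.0152  0.0122] z -0.0316
y -0.02 2054 [-0.0211  0.0182] z -0.0317
y -0.01 1699 [-0.0278  0.0248] z -0.0316
y 0.0 1294 [-0.016   0.0126] z -0.0317
y 0.01 1069 [-0.0153  0.0121] z -0.0316
y 0.02 962 [-0.0153  0.0122] z -0.0316
y 0.03 139 [-0.0143  0.0113] z -0.0316
[ 0.5222314  -0.23847798  0.13888908] [-1.79991791e+02  7.03946717e-03 -1.61841752e+02] [ 1.04446059 -0.65531257 -0.89133549]
```

View pics/w7.png

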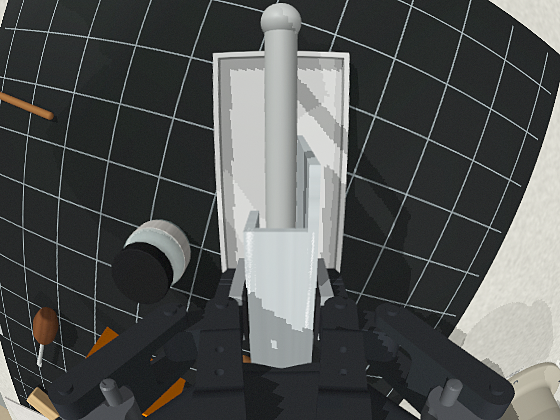

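```bash
python3 -m pendant '1 0 0 0.0005 0 0 0; 1 0 0 0 0 0 0'
python3 -m pendant '1 0 0 0.0005 0 0 0; 1 0 0 0 0 0 0'
```

```text
clock: 13.7
ee_pos: [0.5223, -0.2385, 0.1388]
ee_rot: [-180.0, 0.0, -161.8]
ft_force: [-3.0, 2.0, 4.8]
finger_gap: 0.0272
clock: 13.95
ee_pos: [0.5223, -0.2385, 0.1388]
ee_rot: [-180.0, 0.0, -161.8]
ft_force: [-4.3, 1.7, 10.1]
finger_gap: 0.0269
```

```bash
python3 -m pendant '0.66 0 0 0 0 0 0; 0.64 0 0 0 0 0 0; 0.62 0 0 0 0 0 0; 0.6 0 0 0 0 0 0; 0.58 0 0 0 0 0 0; 0.56 0 0 0 0 0 0; 0.54 0 0 0 0 0 0; 0.52 0 0 0 0 0 0; 0.5 0 0 0 0 0 0; 0.48 0 0 0 0 0 0; 0.46 0 0 0 0 0 0; 0.44 0 0 0 0 0 0' 20
python3 -m pendant '0.4 0 0 0 0 0 0; 0.35 0 0 0 0 0 0; 0.3 0 0 0 0 0 0; 0.25 0 0 0 0 0 0; 0.2 0 0 0 0 0 0; 0.1 0 0 0 0 0 0; 0 0 0 0 0 0 0; 0 0 0 0 0 0 0; 0 0 0 0 0 0 0; 0 0 0 0 0 0 0; 0 0 0 0 0 0 0'
python3 -c "
from h import *
shot('wrist','w8')"
```

```text
clock: 15.45
ee_pos: [0.5222, -0.2385, 0.1378]
ee_rot: [-180.0, 0.0, -161.8]
ft_force: [-0.3, 0.3, -0.4]
finger_gap: 0.048
clock: 16.82
ee_pos: [0.5222, -0.2384, 0.1378]
ee_rot: [-180.0, -0.0, -161.8]
ft_force: [0.4, 0.0, -0.2]
finger_gap: 0.0855
```

View pics/w8.png

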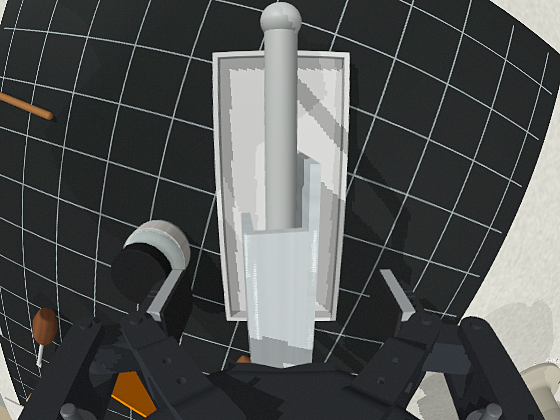

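```bash
python3 -m pendant '0 0 0 -0.005 0 0 0; 0 0 0 -0.01 0 0 0; 0 0 0 -0.02 0 0 0; 0 0 0 -0.02 0 0 0; 0 0 0 -0.02 0 0 0; 0 0 0 -0.03 0 0 0; 0 0 0 -0.03 0 0 0; 0 0 0 -0.03 0 0 0; 0 0 0 0 0 0 0'
python3 -m pendant '0 0.02 0.02 0 0 0 0; 0 0.03 0.03 0 0 0 0; 0 0.03 0.03 0 0 0 0; 0 0.03 0.03 0 0 0 0; 0 0.03 0.03 0 0 0 0; 0 0 0.04 0 0 0 0; 0 0 0.04 0 0 0 0; 0 0 0.03 0 0 0 0; 0 0 0 0 0 0 0; 0 0 0 0 0 0 0; 0 0 0 0 0 0 0; 0 0 0 0 0 0 0'
python3 - <<'E'
from h import *
p,d=shot('top','t9');shot('side','s9'); shot('wrist','w9')
im=cv2.imread('pics/s9.png')[80:320,150:450];cv2.imwrite('pics/s9z.png',cv2.resize(im,None,fx=2.5,fy=2.5,interpolation=cv2.INTER_CUBIC))
im=cv2.imread('pics/t9.png')[110:270,165:515];cv2.imwrite('pics/t9z.png',cv2.resize(im,None,fx=2.2,fy=2.2,interpolation=cv2.INTER_CUBIC))
E
```

```text
clock: 18.0
ee_pos: [0.5227, -0.2388, 0.3056]
ee_rot: [-179.8, 0.2, -161.8]
ft_force: [0.7, 0.4, -0.8]
finger_gap: 0.0858
clock: 19.5
ee_pos: [0.3114, -0.045, 0.3026]
ee_rot: [180.0, -0.0, -161.9]
ft_force: [-0.1, -0.1, 0.2]
finger_gap: 0.0859
```

View pics/s9z.png

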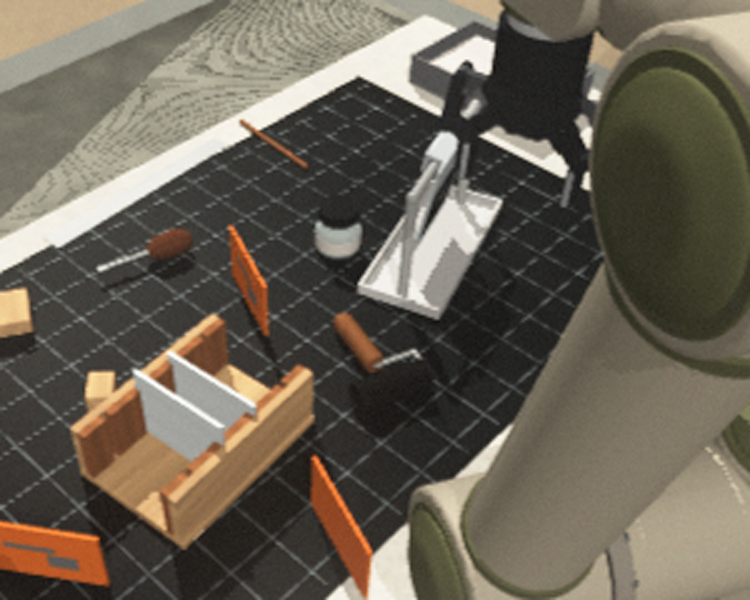

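View pics/t9z.png

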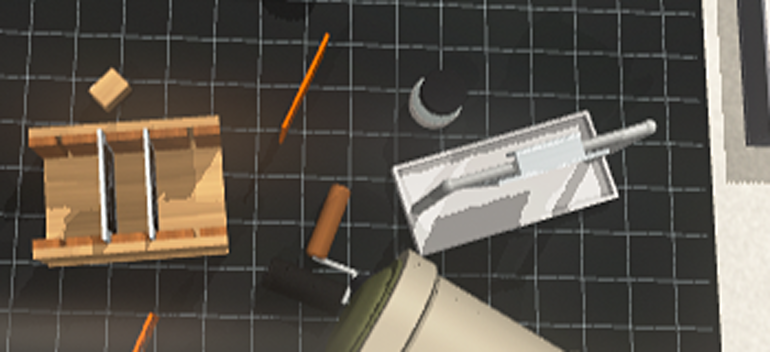

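View pics/w9.png

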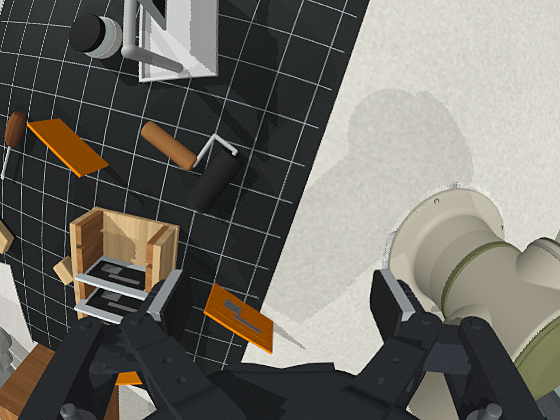

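```bash
python3 -m pendant '0 0 0 0 0 0 0; 0 0 0 0 0 0 0; 0 0 0 0 0 0 0; 0 0 0 0 0 0 0; 0 0 0 0 0 0 0; 0 0 0 0 0 0 0; 0 0 0 0 0 0 0; 0 0 0 0 0 0 0'
python3 - <<'E'
from h import *
p,d=shot('top','t10'); a=cv2.imread('pics/t9.png').astype(int);b=cv2.imread('pics/t10.png').astype(int)
print(abs(a-b)[140:240,330:480].mean(),abs(a-b)[140:240,330:480].max())
P=cloud('top',d,get_calibration('top'));Z=P[...,2]
m=(P[...,0]>.45)&(P[...,0]<.57)&(P[...,1]>-.28)&(P[...,1]<-.2)&(Z>.162)
print(np.percentile(Z[m],[5,50,95]),P[m].mean(0),m.sum())
q=P[m];n=np.linalg.svd(q-q.mean(0),full_matrices=False)[2][2];print('fold top tilt rad',np.arccos(abs(n[2])))
E
```

```text
clock: 20.65
ee_pos: [0.3112, -0.0445, 0.3028]
ee_rot: [-180.0, -0.0, -161.8]
ft_force: [-0.1, 0.6, 0.4]
finger_gap: 0.0855
0.7761777777777777 88
[0.16508872 0.16935642 0.17244777] [ 0.52002896 -0.23791693  0.16916722] 436
fold top tilt rad 0.12660805860208119
```

```bash
python3 - <<'E'
from h import *
p,d=shot('top','t11');shot('top','t12')
L=[cv2.imread(f'pics/t{i}.png').astype(int) for i in (9,10,11,12)]
for i in range(3):
    D=abs(L[i+1]-L[i]).max(2); w=np.argwhere(D[140:240,330:480]>25)+[140,330]; print(len(w),w[:8].tolist())
    w=np.argwhere(D[140:240,160:280]>25);print(' rack',len(w))
E
```

```text
57 [[224, 350], [224, 353], [225, 350], [225, 353], [225, 354], [226, 350], [226, 354], [227, 350]]
 rack 0
0 []
 rack 0
0 []
 rack 0
```

```bash
python3 -c "
from h import *
print(env.sign_off())"
```

```text
the job is handed in; nothing more can be done
None
```

The hooked plate is hanging by its fold on the middle of the drying-rail bar. The gripper was clear of everything when I handed the job in at about 21 s, well under the 56 s limit.

I pinched the fold from above, lifted the plate straight out of its slot and turned it in line with the bar. I then lowered it until the wrist felt contact (about 10 N), opened slowly and backed the arm away.

Last checks before hand-in:
- **Seating:** the fold's top is at about 0.169 m, where about 0.170 m is expected with the bar home. It leans about 0.13 rad.
- **Stillness:** two successive picture pairs taken last showed no change. A pair taken about a second apart earlier differed by more than noise at 57 pixels. The ones I looked at are beside the tray, which I took to be the arm settling.
- **Flat plates:** both are still standing in their slots, and nothing in the rack area changed between the last pictures.

One measurement disagreed. The wrist camera placed the bar about 3 mm further out in x than the fixed cameras did. It showed a similar 1.6 mm shift on the fold itself, so I corrected using the difference between the two. The remaining offset was about 1 mm, within the fold's 4 mm of play.

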